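# Tighten the retaining ring of a paper-feed drive with a two-pin key

### The job

The retaining ring on top of the paper-feed drive unit is loose and has shifted a few millimetres in its seat. Take the two-pin key from its wooden stand, feel gently for the two ring holes until both pins are fully in, then turn the ring clockwise (seen from above) until it comes up against its stop, without forcing the key. Then put the key back upright, fully down in the slot of its stand, let go, and leave the other things on the table alone.

Things in the scene. Friction and masses are not known exactly. Their poses are not given: they have to be found in the camera images.
- key_mid (a point): Two-pin key, dark steel, 220 g, loose, upright in its stand: two pins below a bar, above it a grip blade 34 mm (x) x 14 mm (y) x 47 mm tall, to be pinched across its 14 mm (along y). Point: on the key's axis, 43 mm above the pin ends, 35 mm above the bar's underside, 23 mm above the bar's top, 24 mm below the blade's top. z up; a half turn about z gives the same key.
- key: The same key; origin midway between the pin ends, same axes. Bar 64 x 18 x 12 mm lying along x; under it two round pins 6 mm in diameter and 8 mm long, at x = +24 and -24 mm, their ends bevelled to 5.2 mm. More than about 40 N between it and the ring or unit (pressing and both pins' side forces added up) counts as forcing.
- unit: Paper-feed drive unit, grey painted housing bolted to the table: foot plate 176 x 150 mm, housing 150 x 130 mm and 50 mm high, round boss 104 mm wide on top, rubber roller on its +y side. Origin under its centre on the table, z up.
- seat (a point): Centre of the ring's seat on the unit, at the height of the ring's upper face (72 mm above the table); axes as the unit's. The ring floats sideways in this seat: its centre lies up to 5 mm off this point in the unit's x and up to 5 mm in its y, differently each time and not reported. It slides only against about 4 N. With the key fully in, the bar's underside rests on the ring's face.
- ring (a joint): Turn of the retaining ring, rad: grows clockwise seen from above; stop (fully home) at 1.2. Flat steel ring, 84 mm diameter, 10 mm thick, 28 mm opening, rim raised 1 mm outside 37 mm radius; two 8 mm through holes 24 mm either side of its centre, on a line at angle pi/2 + 0.6 - value, counterclockwise from the unit's x. Turns stiffly (about 0.3 N m), stays where left.
- rest: Stand of the key: wooden block fixed to the table, 100 mm (x) x 56 mm (y) x 30 mm high, origin under its centre, z up.
- rest_slot (a point): Centre of the mouth of the stand's slot, on its upper face, 30 mm above the table; axes as the stand's. Slot 58 mm along x, 10 mm along y, 14 mm deep; the key stands with both pins in it, its bar along x resting on the upper face.
- roller_mid (a point): Bystander: spare rubber feed roller standing on end, 40 mm diameter, 63 mm tall; point half-way up.
- carton_mid (a point): Bystander: small carton 60 x 100 x 45 mm; point at its centre.
- tape_mid (a point): Bystander: roll of clear tape lying flat, 90 mm diameter, 24 mm high; point at its centre.

How it is judged:
By the outcome, as a careful person would: the job done as asked, in the order asked, and still so for the second after the job is handed in, with the robot touching nothing.
It also fails if it takes over 72 s, if anything falls off the work surface, if the arm or the gripper's body presses on something with over 40 N, if the wrist force passes 120 N, or if a joint passes its speed limit or range.

### The arm

A 6-joint arm with a two-finger parallel gripper is mounted at the origin on the work surface. World frame = base frame: x ahead of the robot, y to its left, z up, the work surface at z = 0. Lengths are in mm, angles in rad, forces in N, time in s.
With the tool pointing down it reaches from about 350 to 975 mm from the base axis. Payload 7.1 kg.
Tool frame: the origin (TCP) lies at the very end of the fingers, on their centre line; the grasp point (between the pads) lies 19 mm behind it; x points along the fingers, z is the direction in which the jaws open and shut, and the axes are right-handed (so a half turn about x gives the same grasp; the last joint's range is limited). The gripper opens to 88 mm and grips with 3 to 60 N. Pads are 20 mm wide; open, the fingers measure 115 mm over their backs; the gripper's body (75 mm by 178 mm) begins 61 mm behind the grasp point.
Start: joints at [1.135, 0.423, 1.63, -0, 1.089, -0.019], TCP at [252.99, 571.49, 222.675] pointing down, gripper open.
Joint ranges: [-3, 3], [-0.9, 2.11], [0.09, 2.58], [-1.31, 4.45], [0.11, 2.69], [-2.54, 2.54]. Speed limits (rad/s): [2.39, 2.39, 3.01, 3.14, 3.14, 3.14].

### API

Orientations are given as a rotation vector (axis times angle).
In Python, from workcell import * gives the robot as it stands.
- The arm moves only by the shell command python3 -m crank 'ROWS'. ROWS is JSON, a list of rows, each a list of 3 entries, a list of its own where there are three numbers: the shift along the tool's x, y, z in cm, then the turn, a rotation vector about the tool's x, y, z in degrees, then the finger opening in cm, from 0 to 8.78. In form: [[[dx, dy, dz], [rx, ry, rz], claw], ...]. A call has 1 to 5 rows; each row shifts and turns the commanded pose from where the row before left it, along the tool's axes as they then stand; what a row does not reach is not made up. A row lasts 1/8 s, in which the tool goes at most 62.5 mm and 10.7 degrees, less where a joint would pass 70% of its speed; a pose out of reach is approached as far as the arm can. A call with a gripper value outside its range is refused whole. The fingers move at their own pace and stop on an object; the grip force is fixed at half the most. Time passes only in rows, so rows that do not move let the fingers close. It gives the time, the measured TCP pose, the force and the opening at its end, in the units of the state.
- get_obs(): the state, without advancing time (a new reading comes with each control period).
- get_image(name): name is "scene" or "top" or "wrist"; returns a dict with "pixels" (480x640x3 uint8, red, green, blue), "mtx" (3x3 intrinsics, pixels), "view" (4x4, takes a point from world to camera coordinates). Camera axes: x right, y down, z forward; pixel columns grow to the right and rows downward; lengths in mm; the calibration is good to about 2 mm. The wrist camera is an equidistant fisheye: a pixel r from the principal point sees the ray r / f radians off the axis. A picture is of the moment at which its call begins. There is no depth.
- close_job(): hands the job in, once; it reports no verdict.
The state is a dict: "t": time; "qpos": joint angles; "qvel": joint speeds; "joint_torque": joint torques, N m; "ee_pos": TCP position; "orientation": TCP orientation; "ft_force": force on the tool from outside, world axes, zero at the start; "moment": the same for the moment, N m; "width": finger opening in mm.
Only numpy, scipy, OpenCV 4.12 (cv2) and the standard library are available. Lean on these libraries where they do the work, as an engineer would, in place of code of your own. Each camera call takes 0.05 s, during which the arm holds its last target.

## Working session

There is one attempt and no reset: what is moved stays moved. The work goes in short steps, Python scripts to look and compute and a shell command to move; the robot and the scene stay as the last step left them, time stands still between calls to the robot, and variables do not carry over. Pictures are saved under pics/ and viewed, and the job is handed in when it is done.

```bash
mkdir -p pics; ls
cat > h.py <<'E'
from workcell import *
import numpy as np, cv2
from scipy.spatial.transform import Rotation as R
def snap(n,f,crop=None,s=1):
    im=get_image(n); p=im["pixels"][:,:,::-1]
    if crop: x0,y0,x1,y1=crop; p=p[y0:y1,x0:x1]
    if s!=1: p=cv2.resize(p,None,fx=s,fy=s,interpolation=cv2.INTER_CUBIC)
    cv2.imwrite("pics/"+f,p); return im
def ray(im,u,v,fish=False):
    K=np.array(im["mtx"]);V=np.array(im["view"])
    x=(u-K[0,2])/K[0,0];y=(v-K[1,2])/K[1,1]
    if fish:
        r=np.hypot(x,y); d=np.array([np.sin(r)*x/r,np.sin(r)*y/r,np.cos(r)]) if r>0 else np.array([0,0,1.])
    else: d=np.array([x,y,1.])
    Rm=V[:3,:3]; return -Rm.T@V[:3,3], Rm.T@d
def atz(im,u,v,z,fish=False):
    o,d=ray(im,u,v,fish); return o+d*(z-o[2])/d[2]
def proj(im,P,fish=False):
    K=np.array(im["mtx"]);V=np.array(im["view"]);c=V[:3,:3]@np.array(P,float)+V[:3,3]
    if fish:
        th=np.arctan2(np.hypot(c[0],c[1]),c[2]);n=np.hypot(c[0],c[1]);c=np.array([c[0]/n*th,c[1]/n*th,1])
    else: c=c/c[2]
    return K[0,0]*c[0]+K[0,2],K[1,1]*c[1]+K[1,2]
E
python3 - <<'E'
from h import *
np.set_printoptions(precision=3,suppress=True)
o=get_obs()
for k in o: print(k,np.array(o[k]))
print(R.from_rotvec(o["orientation"]).as_matrix())
for n in ["scene","top","wrist"]:
    im=snap(n,n+"0.png"); print(n,im["mtx"],im["view"])
E
```

```text
pics
t 0.0
qpos [ 1.135  0.424  1.631 -0.     1.089 -0.019]
qvel [-0.     0.001 -0.003 -0.001 -0.002  0.001]
joint_torque [ -0.001 -54.463 -27.366   0.064   0.023  -0.   ]
ee_pos [252.777 571.018 221.928]
orientation [-0.898  1.379  0.896]
ft_force [ 1.047  0.065 -0.797]
moment [0.011 0.01  0.017]
width 88.040233058142
[[-0.001 -0.914  0.405]
 [-0.001  0.405  0.914]
 [-1.     0.    -0.001]]
scene [[434.471   0.    316.667]
 [  0.    434.471 238.701]
 [  0.      0.      1.   ]] [[  -0.812    0.584   -0.     516.254]
 [   0.468    0.65    -0.598 -250.257]
 [  -0.349   -0.486   -0.801 1115.6  ]
 [   0.       0.       0.       1.   ]]
top [[441.408   0.    315.991]
 [  0.    441.408 240.075]
 [  0.      0.      1.   ]] [[  0.029  -0.999   0.036 -35.281]
 [ -0.983  -0.035  -0.182 640.065]
 [  0.183  -0.03   -0.983 881.952]
 [  0.      0.      0.      1.   ]]
wrist [[371.648   0.    310.01 ]
 [  0.    371.648 241.179]
 [  0.      0.      1.   ]] [[   0.403    0.915   -0.001 -624.331]
 [   0.874   -0.384    0.298  -36.849]
 [   0.272   -0.122   -0.954  392.294]
 [   0.       0.       0.       1.   ]]
```

View pics/top0.png

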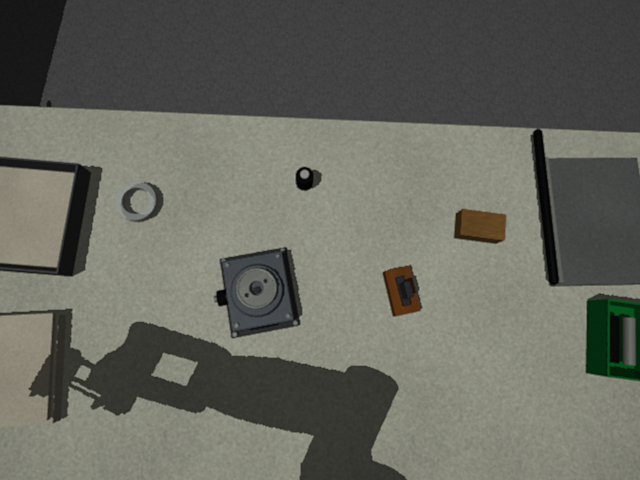

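View pics/scene0.png

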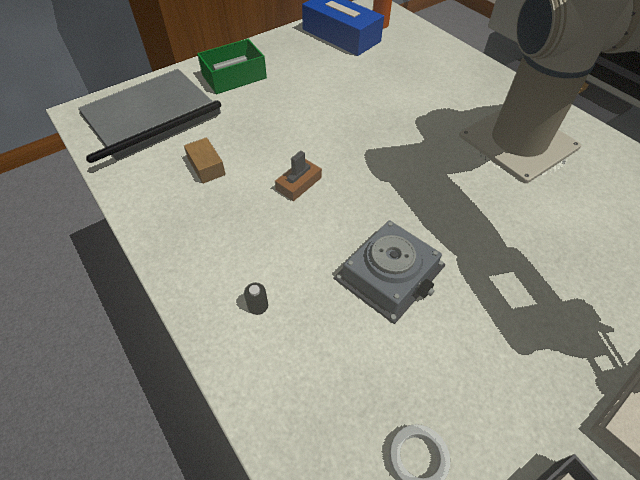

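View pics/wrist0.png

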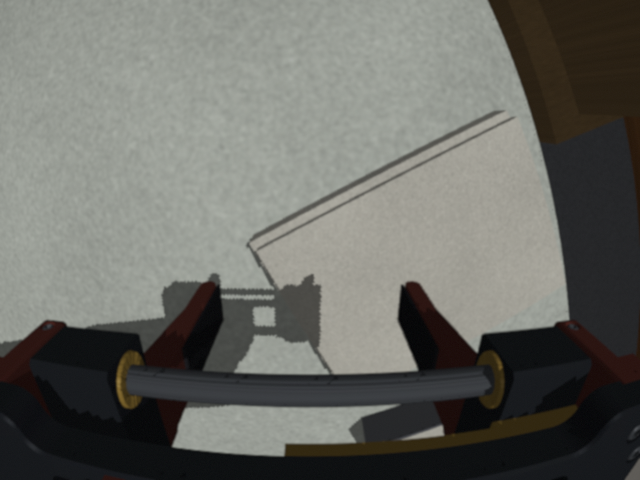

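Run:
```python
from h import *
im=snap("top","t1.png",(205,235,305,345),6)
p=im["pixels"][:,:,::-1]
cv2.imwrite("pics/t2.png",cv2.resize(p[255:325,370:435],None,fx=8,fy=8,interpolation=cv2.INTER_CUBIC))
im=get_image("scene");p=im["pixels"][:,:,::-1]
cv2.imwrite("pics/s1.png",cv2.resize(p[210:330,325:450],None,fx=5,fy=5,interpolation=cv2.INTER_CUBIC))
cv2.imwrite("pics/s2.png",cv2.resize(p[140:210,265:335],None,fx=8,fy=8,interpolation=cv2.INTER_CUBIC))
```

```text
(no output)
```

View pics/t1.png

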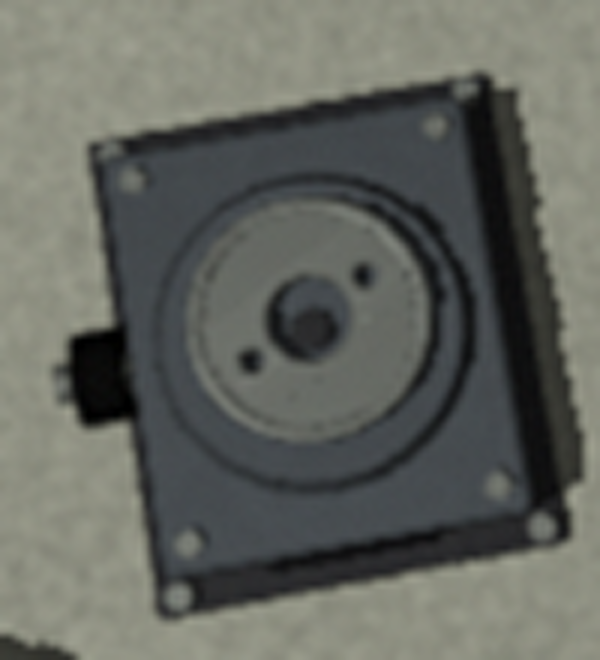

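View pics/t2.png

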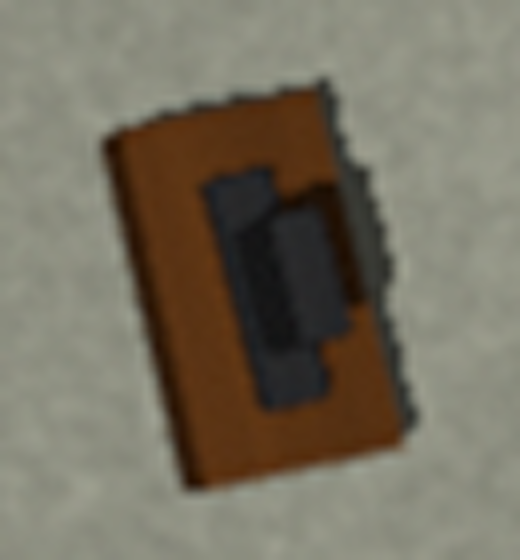

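View pics/s2.png

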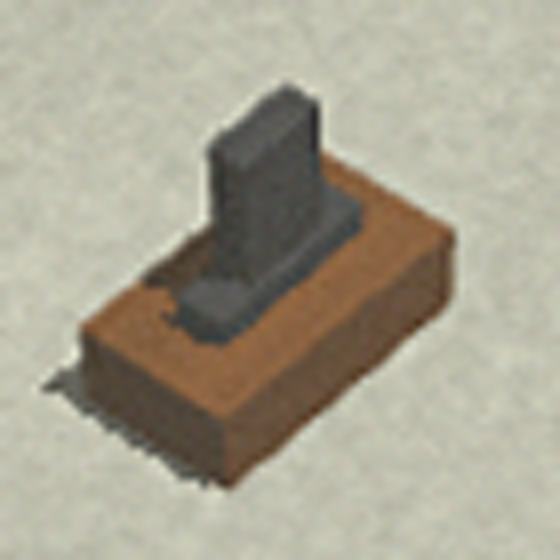

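View pics/s1.png

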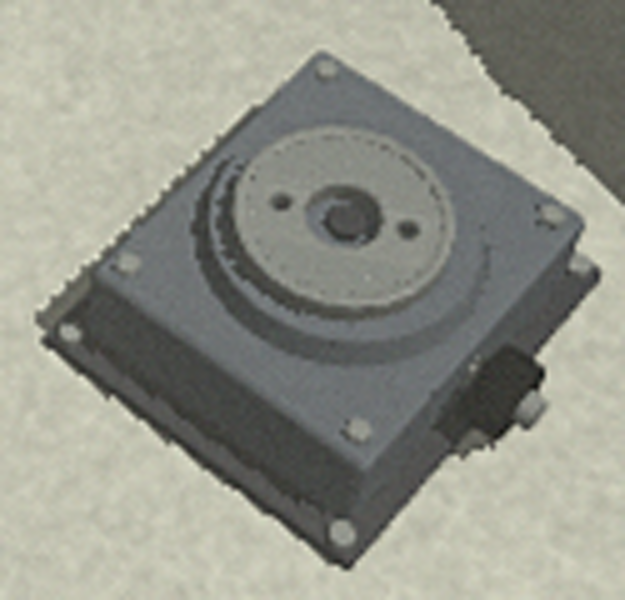

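```bash
cat >> h.py <<'E'
np.set_printoptions(precision=2,suppress=True)
E
python3 - <<'E'
from h import *
T=get_image("top");S=get_image("scene")
def t1(x,y):return 205+x/6-.5+.08,235+y/6-.42
def t2(x,y):return 370+x/8-.44,255+y/8-.44
def s1(x,y):return 325+x/5-.4,210+y/5-.4
def s2(x,y):return 265+x/8-.44,140+y/8-.44
def show(n,im,f,pts,z):
    P=np.array([atz(im,*f(*p),z) for p in pts]);print(n,P[:,:2].tolist() and P[:,:2].round(1).tolist(),"mean",P.mean(0)[:2]);return P
def ang(a,b): d=b-a; return np.arctan2(d[1],d[0]),np.linalg.norm(d[:2])
P=show("holes top",T,t1,[(363,275),(250,361)],71);print(ang(P[0],P[1]))
P=show("holes scene",S,s1,[(283,202),(409,229)],71);print(ang(P[0],P[1]))
show("ringc top",T,t1,[(312,318)],73);show("ring scene",S,s1,[(343,216)],73)
show("boss top",T,t1,[(314,332)],62)
P=show("house top screws",T,t1,[(132,180),(434,126),(498,485),(188,543)],50)
print(ang(P[0],P[1]),ang(P[1],P[2]),ang(P[3],P[2]))
P=show("house scr scene",S,s1,[(327,67),(551,214),(357,429),(127,262)],50)
print(ang(P[0],P[1]),ang(P[1],P[2]))
P=show("rest top",T,t2,[(110,140),(322,88),(405,438),(198,488)],30);print(ang(P[0],P[1]),ang(P[1],P[2]),ang(P[0],P[3]))
P=show("rest scene",S,s2,[(82,328),(222,412),(455,235),(320,150)],30);print(ang(P[0],P[1]),ang(P[1],P[2]))
P=show("bar top",T,t2,[(205,185),(270,168),(328,395),(265,408)],42);print(ang(P[0],P[3]),ang(P[1],P[2]))
P=show("blade top",T,t2,[(275,215),(325,205),(350,330),(303,345)],89);print(ang(P[0],P[3]),ang(P[1],P[2]))
P=show("blade scene",S,s2,[(212,152),(243,165),(319,98),(286,85)],89);print(ang(P[1],P[2]),ang(P[0],P[1]))
E
```

```text
holes top [[550.4, 88.4], [519.8, 125.3]] mean [535.11 106.83]
(np.float64(2.2620238330541342), np.float64(47.93072900358904))
holes scene [[548.6, 88.3], [518.3, 125.4]] mean [533.47 106.82]
(np.float64(2.255370789724655), np.float64(47.91069442947973))
ringc top [[535.0, 104.8]] mean [534.97 104.82]
ring scene [[535.6, 107.3]] mean [535.63 107.29]
boss top [[531.0, 105.0]] mean [530.97 104.97]
house top screws [[583.1, 172.9], [606.0, 67.6], [480.9, 39.7], [458.1, 145.5]] mean [532.04 106.44]
(np.float64(-1.3567990820716755), np.float64(107.79553922084555)) (np.float64(-2.922538857343607), np.float64(128.13045213038868)) (np.float64(-1.358116870361178), np.float64(108.19494803825506))
house scr scene [[477.8, 37.5], [455.8, 143.8], [581.3, 170.9], [603.9, 64.9]] mean [529.7  104.26]
(np.float64(1.7741004377186793), np.float64(108.52779746547075)) (np.float64(0.21283449293178802), np.float64(128.33702873622678))
rest top [[580.6, -164.5], [596.9, -222.9], [502.6, -244.5], [487.7, -188.3]] mean [ 541.94 -205.04]
(np.float64(-1.2995552526621608), np.float64(60.66492637300377)) (np.flo
[... 351 characters left out ...]
5))
bar top [[567.9, -187.9], [573.1, -205.6], [512.9, -220.7], [509.0, -203.8]] mean [ 540.71 -204.51]
(np.float64(-2.878855475354845), np.float64(61.035555167202375)) (np.float64(-2.8951030467842154), np.float64(62.036023637483254))
blade top [[555.9, -195.8], [558.8, -208.7], [527.2, -214.8], [523.1, -202.8]] mean [ 541.26 -205.55]
(np.float64(-2.933697859344809), np.float64(33.49923092307806)) (np.float64(-2.9513241932874066), np.float64(32.171689574730586))
blade scene [[558.1, -204.0], [554.1, -194.8], [522.0, -204.7], [526.5, -214.4]] mean [ 540.15 -204.45]
(np.float64(-2.8420534704234908), np.float64(33.51882921441462)) (np.float64(1.9815799851768505), np.float64(10.020066280852776))
```

```bash
cat >> h.py <<'E'
def down(phi):
    z=np.array([np.cos(phi),np.sin(phi),0]);x=np.array([0,0,-1.]);return np.c_[x,np.cross(z,x),z]
def plan(target,phi):
    o=get_obs();Rc=R.from_rotvec(o["orientation"]);Rt=R.from_matrix(down(phi))
    print("t",o["t"],"pos",np.array(o["ee_pos"]),"F",np.array(o["ft_force"]),"M",np.array(o["moment"]),"w",round(o["width"],1),"q",np.array(o["qpos"]))
    zz=Rc.as_matrix()[:,2]; print("phi",np.arctan2(zz[1],zz[0]))
    print("turn deg",(Rc.inv()*Rt).as_rotvec(degrees=True),"shift cm after turn",Rt.inv().apply(np.array(target)-o["ee_pos"])/10)
E
python3 -c "
from h import *
plan((541,-204.8,170),1.796)"
python3 -m crank '[[[0,0,0],[-9.2,0,0],8.78],[[0,0,0],[-9.2,0,0],8.78],[[0,0,0],[-9.2,0,0],8.78],[[0,0,0],[-9.2,0,0],8.78],[[0,0,0],[0,0,0],8.78]]'
python3 -c "
from h import *
plan((541,-204.8,170),1.796)"
```

```text
t 0.35 pos [252.91 571.37 222.47] F [0.07 0.29 0.6 ] M [ 0.02  0.   -0.03] w 88.0 q [ 1.14  0.42  1.63 -0.    1.09 -0.02]
phi 1.1540876597643228
turn deg [-36.78  -0.02  -0.01] shift cm after turn [  5.25 -10.75 -82.09]
t: 0.98
ee_pos: [253.0, 571.5, 222.7]
orientation: [-1.372, 1.095, 1.372]
ft_force: [0.2, -0.3, -0.4]
width: 87.7
t 0.975 pos [252.98 571.5  222.67] F [ 0.21 -0.29 -0.4 ] M [ 0.06 -0.05 -0.06] w 87.7 q [ 1.14  0.42  1.63 -0.    1.09 -0.66]
phi 1.7948712271165645
turn deg [-0.06  0.    0.  ] shift cm after turn [  5.27 -10.74 -82.1 ]
```

```bash
python3 -m crank '[[[0,-0.54,-4.1],[0,0,0],8.78],[[0,-0.54,-4.1],[0,0,0],8.78],[[0,-0.54,-4.1],[0,0,0],8.78],[[0,-0.54,-4.1],[0,0,0],8.78],[[0,-0.54,-4.1],[0,0,0],8.78]]'
python3 -m crank '[[[0,-0.54,-4.1],[0,0,0],8.78],[[0,-0.54,-4.1],[0,0,0],8.78],[[0,-0.54,-4.1],[0,0,0],8.78],[[0,-0.54,-4.1],[0,0,0],8.78],[[0,-0.54,-4.1],[0,0,0],8.78]]'
python3 -m crank '[[[0,-0.54,-4.1],[0,0,0],8.78],[[0,-0.54,-4.1],[0,0,0],8.78],[[0,-0.54,-4.1],[0,0,0],8.78],[[0,-0.54,-4.1],[0,0,0],8.78],[[0,-0.54,-4.1],[0,0,0],8.78]]'
python3 -c "
from h import *
plan((541,-204.8,170),1.796)"
```

```text
t: 1.6
ee_pos: [325.5, 376.6, 222.8]
orientation: [-1.371, 1.096, 1.37]
ft_force: [0.3, -0.1, -0.4]
width: 88.2
t: 2.22
ee_pos: [397.7, 182.7, 222.9]
orientation: [-1.371, 1.095, 1.37]
ft_force: [0.4, -0.2, 0.6]
width: 88.2
t: 2.85
ee_pos: [469.9, -11.2, 222.9]
orientation: [-1.371, 1.096, 1.37]
ft_force: [0.3, 0.7, 0.3]
width: 87.9
t 2.85 pos [469.89 -11.18 222.89] F [0.34 0.73 0.29] M [ 0.02 -0.02 -0.04] w 87.9 q [-0.05  0.19  1.96  0.    0.98 -1.84]
phi 1.7921301093226383
turn deg [-0.22 -0.    0.03] shift cm after turn [  5.29  -2.61 -20.46]
```

```bash
python3 -m crank '[[[0,-0.52,-4.0],[0,0,0],8.78],[[0,-0.52,-4.0],[0,0,0],8.78],[[0,-0.52,-4.0],[0,0,0],8.78],[[0,-0.52,-4.0],[0,0,0],8.78],[[0,-0.53,-4.0],[-0.2,0,0],8.78]]'
python3 -m crank '[[[2.5,0,0],[0,0,0],6],[[2.5,0,0],[0,0,0],6]]'
python3 - <<'E'
from h import *
plan((541,-204.8,47),1.796)
im=snap("wrist","w1.png");print(im["view"])
for P in [(541,-204.8,89),(541,-204.8,42)]: print(proj(im,P,True))
E
```

```text
t: 3.48
ee_pos: [540.0, -200.3, 222.8]
orientation: [-1.373, 1.094, 1.373]
ft_force: [0.6, 0.2, 0.2]
width: 88.0
t: 3.72
ee_pos: [539.9, -199.7, 172.3]
orientation: [-1.373, 1.095, 1.371]
ft_force: [0.2, -0.3, -0.3]
width: 71.1
t 3.725 pos [ 539.88 -199.71  172.26] F [ 0.15 -0.3  -0.35] M [ 0.04  0.02 -0.01] w 71.1 q [-0.38  0.41  1.78  0.    0.95 -2.17]
phi 1.7946536857317286
turn deg [-0.08 -0.03  0.05] shift cm after turn [12.53  0.   -0.52]
[[  -0.22    0.97   -0.    314.98]
 [   0.93    0.21    0.3  -480.42]
 [   0.29    0.07   -0.95  200.03]
 [   0.      0.      0.      1.  ]]
(np.float64(301.8842563560412), np.float64(249.21910207928536))
(np.float64(303.1101642938758), np.float64(230.86109098535871))
```

View pics/w1.png

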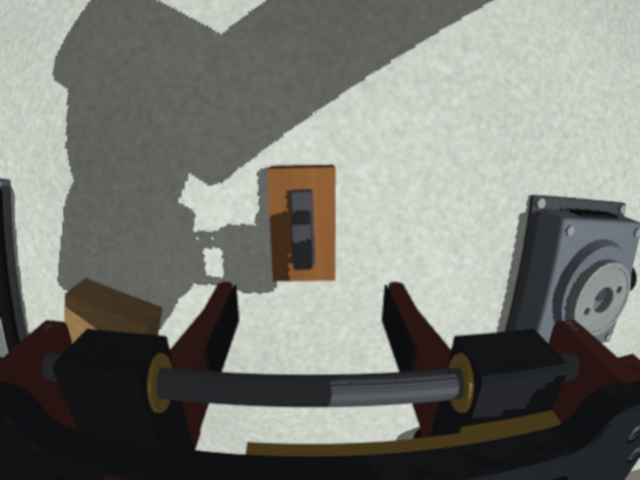

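Run:
```python
from h import *
im=snap("wrist","w2.png",(255,155,350,290),6)
```

```text
(no output)
```

View pics/w2.png

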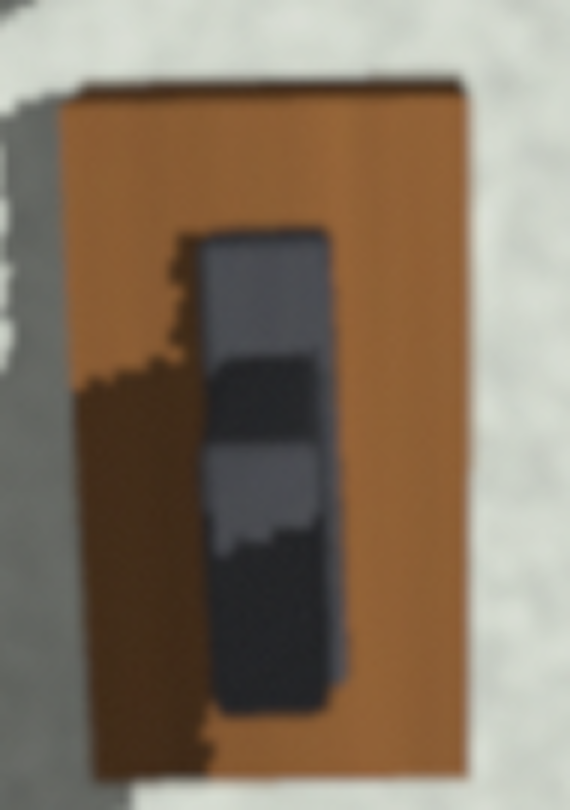

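Run:
```python
from h import *
W=get_image("wrist")
def ang(a,b): d=b-a; return round(np.arctan2(d[1],d[0]),3),round(np.linalg.norm(d[:2]),1)
for n,z,pts in [("rest",30,[(62,100),(465,97),(468,778),(95,778)]),("blade",89,[(205,445),(318,442),(328,712),(215,714)]),("bar",42,[(200,237),(330,233),(345,685)])]:
    P=np.array([atz(W,255+x/6-.42,155+y/6-.42,z,True) for x,y in pts]);print(n,P[:,:2].round(1).tolist(),P.mean(0)[:2],ang(P[1],P[0]),ang(P[2],P[1]), (P[0]+P[2])[:2]/2,ang(P[3],P[0]) if len(P)>3 else 0)
plan((541,-204.8,47),1.796)
```

```text
rest [[498.5, -244.6], [485.9, -191.1], [583.2, -166.4], [595.7, -220.4]] [ 540.84 -205.63] (np.float64(-1.34), np.float64(55.0)) (np.float64(-2.894), np.float64(100.3)) [ 540.85 -205.51] (np.float64(-2.898), np.float64(100.2))
blade [[525.6, -215.4], [522.3, -203.0], [554.2, -194.5], [557.5, -207.4]] [ 539.89 -205.09] (np.float64(-1.318), np.float64(12.8)) (np.float64(-2.881), np.float64(33.0)) [ 539.88 -204.96] (np.float64(-2.896), np.float64(32.9))
bar [[510.8, -221.8], [506.5, -205.2], [568.2, -188.8]] [ 528.53 -205.26] (np.float64(-1.315), np.float64(17.2)) (np.float64(-2.882), np.float64(63.9)) [ 539.55 -205.3 ] 0
t 3.875 pos [ 538.77 -198.69  171.75] F [-0.13  0.42  0.42] M [ 0.08 -0.04 -0.03] w 61.5 q [-0.37  0.41  1.78  0.    0.95 -2.17]
phi 1.7970736754098469
turn deg [ 0.06  0.09 -0.13] shift cm after turn [12.47 -0.08 -0.65]
```

```bash
python3 -m crank '[[[0,0,-0.55],[-1.1,0,0],6],[[3,0,0],[0,0,0],6],[[3,0,0],[0,0,0],6],[[2,0,0],[0,0,0],6],[[0,0,0],[0,0,0],6]]'
python3 - <<'E'
from h import *
plan((540.6,-205.1,47),1.816)
snap("wrist","w3.png",(200,140,420,400),3)
E
```

```text
t: 4.5
ee_pos: [540.7, -204.4, 92.5]
orientation: [-1.389, 1.082, 1.39]
ft_force: [-0.5, -0.5, -0.1]
width: 60.2
t 4.5 pos [ 540.74 -204.35   92.5 ] F [-0.51 -0.54 -0.13] M [ 0.06 -0.03  0.04] w 60.2 q [-0.38  0.53  1.81 -0.    0.8  -2.2 ]
phi 1.8189256959959974
turn deg [ 0.17  0.03 -0.05] shift cm after turn [ 4.55  0.03 -0.07]
```

View pics/w3.png

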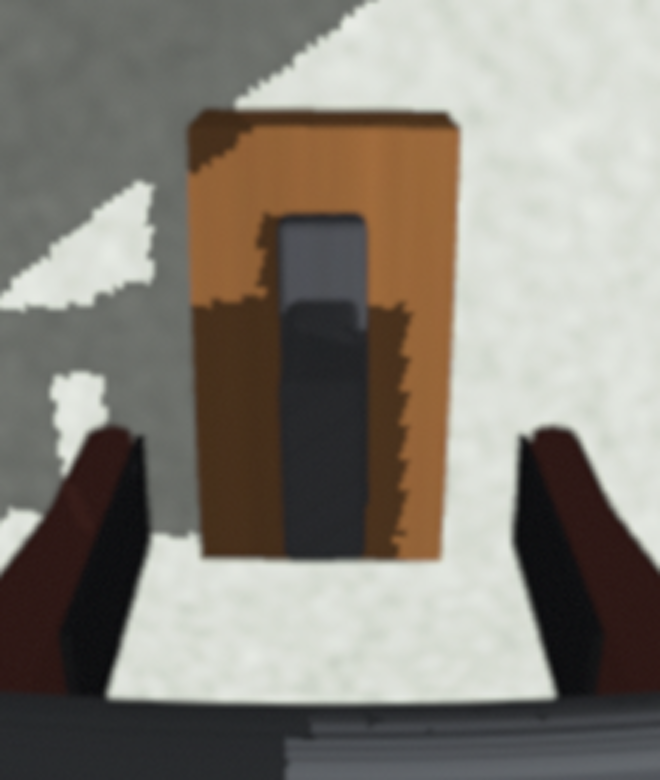

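```bash
python3 -m crank '[[[1.5,0,-0.07],[0,0,0],6],[[1.5,0,0],[0,0,0],6],[[1.5,0,0],[0,0,0],4],[[0,0,0],[0,0,0],2],[[0,0,0],[0,0,0],1.9]]'
python3 -m crank '[[[0,0,0],[0,0,0],1.8],[[0,0,0],[0,0,0],1.6],[[0,0,0],[0,0,0],1],[[0,0,0],[0,0,0],1]]'
python3 - <<'E'
from h import *
plan((540.6,-205.1,47),1.816)
snap("wrist","w4.png",(200,140,420,400),3)
E
```

```text
t: 5.18
ee_pos: [541.1, -205.0, 47.6]
orientation: [-1.389, 1.082, 1.39]
ft_force: [0.3, 0.8, 0.1]
width: 33.5
t: 5.68
ee_pos: [541.3, -205.1, 48.1]
orientation: [-1.39, 1.081, 1.389]
ft_force: [0.7, -0.9, 3.1]
width: 13.9
t 5.675 pos [ 541.3  -205.1    48.07] F [ 0.72 -0.93  3.08] M [0.13 0.09 0.01] w 13.9 q [-0.38  0.61  1.82 -0.    0.71 -2.2 ]
phi 1.8189358669767022
turn deg [ 0.17 -0.03  0.03] shift cm after turn [0.11 0.07 0.02]
```

View pics/w4.png

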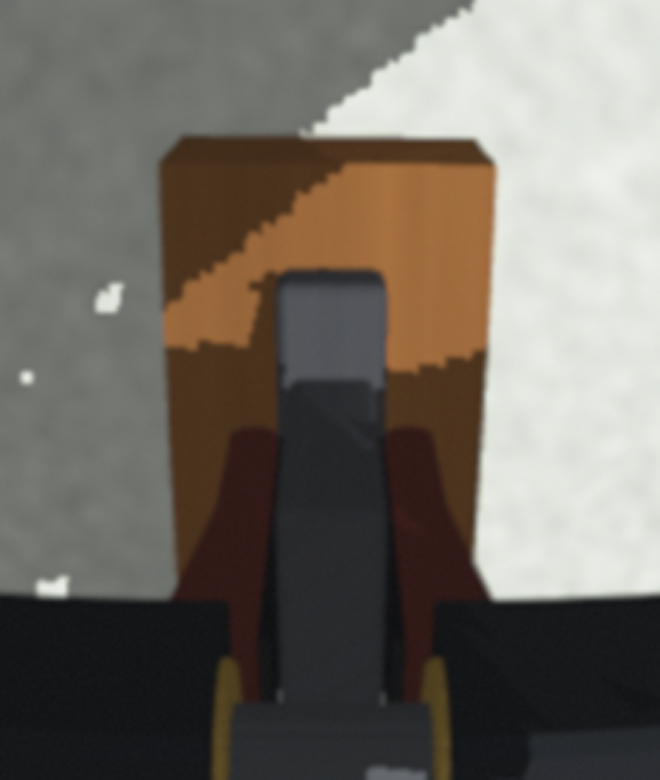

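```bash
python3 -m crank '[[[-0.5,0,0],[0,0,0],1],[[-1,0,0],[0,0,0],1],[[-2.5,0,0],[0,0,0],1],[[-4,0,0],[0,0,0],1],[[-4,0,0],[0,0,0],1]]'
python3 -m crank '[[[0,0,0],[9.3,0,0],1],[[0,0,0],[9.3,0,0],1],[[0,0,0],[9.3,0,0],1],[[0,0,0],[9.3,0,0],1],[[0,0,0],[9.3,0,0],1]]'
python3 -m crank '[[[0,0,0],[9.3,0,0],1],[[0,0,0],[9.0,0,0],1],[[0,0,0],[0,0,0],1]]'
python3 - <<'E'
from h import *
plan((534.4,106.8,150),.687)
snap("wrist","w5.png")
E
```

```text
t: 6.35
ee_pos: [540.6, -204.8, 169.0]
orientation: [-1.389, 1.082, 1.39]
ft_force: [-0.1, 0.1, -2.3]
width: 13.8
t: 6.98
ee_pos: [540.8, -204.8, 168.1]
orientation: [-0.781, 1.426, 0.781]
ft_force: [0.5, -0.6, -2.0]
width: 14.0
t: 7.35
ee_pos: [540.8, -204.9, 168.0]
orientation: [-0.54, 1.503, 0.54]
ft_force: [0.8, 1.0, -2.0]
width: 13.5
t 7.35 pos [ 540.82 -204.89  168.01] F [ 0.8   0.99 -1.97] M [-0.05  0.03  0.03] w 13.5 q [-0.38  0.42  1.78 -0.    0.94 -1.07]
phi 0.6894406821848653
turn deg [ 0.14 -0.   -0.  ] shift cm after turn [ 1.8  24.51 19.27]
```

View pics/w5.png

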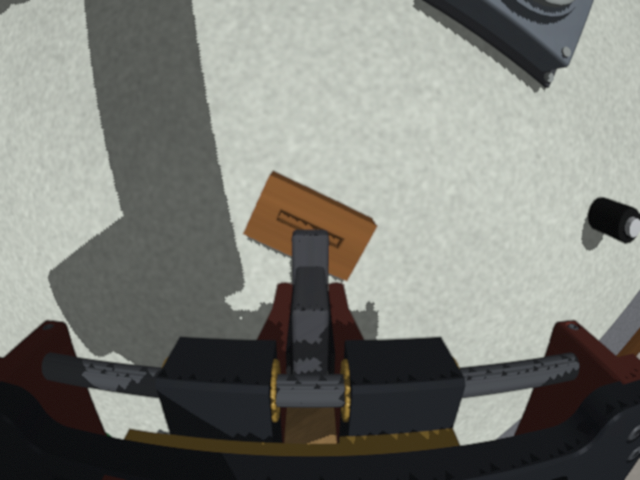

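```bash
python3 -m crank '[[[0,3.2,3.85],[0,0,0],1],[[0,3.2,3.85],[0,0,0],1],[[0,3.2,3.85],[0,0,0],1],[[0,3.2,3.85],[0,0,0],1],[[0,3.2,3.85],[0,0,0],1]]'
python3 -m crank '[[[0,0,0],[0,0,0],1],[[0,0,0],[0,0,0],1]]'
python3 - <<'E'
from h import *
plan((534.4,106.8,150),.687)
W=snap("wrist","w6.png");p=W["pixels"][:,:,::-1]
cv2.imwrite("pics/w7.png",cv2.resize(p[95:265,215:405],None,fx=4,fy=4,interpolation=cv2.INTER_CUBIC))
E
```

```text
t: 8.02
ee_pos: [588.3, 42.4, 167.9]
orientation: [-0.541, 1.502, 0.541]
ft_force: [0.6, -0.6, -2.4]
width: 13.4
t: 8.28
ee_pos: [587.8, 40.8, 167.6]
orientation: [-0.541, 1.503, 0.54]
ft_force: [0.7, 0.6, -2.9]
width: 14.1
t 8.275 pos [587.8   40.77 167.61] F [ 0.66  0.56 -2.87] M [-0.04  0.08  0.02] w 14.1 q [ 0.05  0.44  1.75 -0.    0.95 -0.64]
phi 0.6906000843755368
turn deg [ 0.21 -0.03 -0.  ] shift cm after turn [1.76 8.49 0.06]
```

View pics/w6.png

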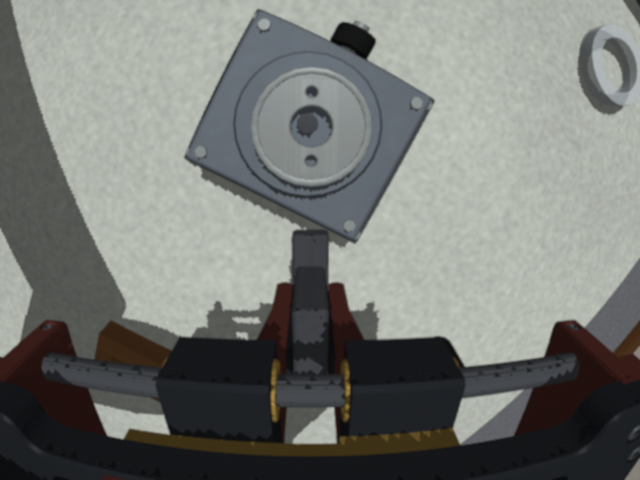

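View pics/w7.png

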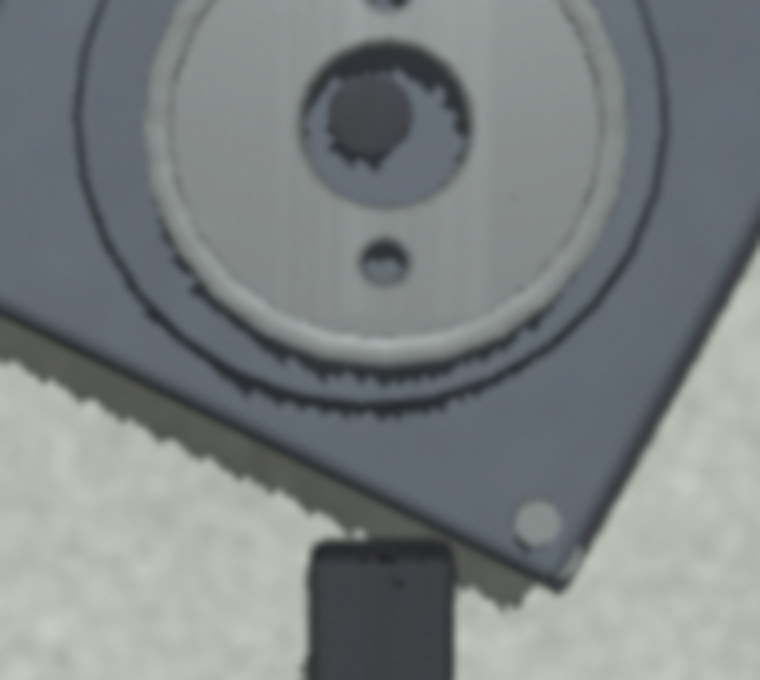

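Run:
```python
from h import *
W=get_image("wrist");p=W["pixels"][:,:,::-1]
cv2.imwrite("pics/w8.png",cv2.resize(p[60:195,240:380],None,fx=5,fy=5,interpolation=cv2.INTER_CUBIC))
cv2.imwrite("pics/w8b.png",p)
import pickle;pickle.dump(W,open("W8.pkl","wb"))
plan((534.4,106.8,150),.687)
```

```text
t 8.375 pos [587.83  39.84 167.65] F [-0.82 -0.03 -1.94] M [-0.09  0.03 -0.01] w 13.7 q [ 0.05  0.44  1.75 -0.    0.95 -0.64]
phi 0.6880057070957836
turn deg [ 0.06 -0.02 -0.  ] shift cm after turn [1.76 8.57 0.12]
```

View pics/w8.png

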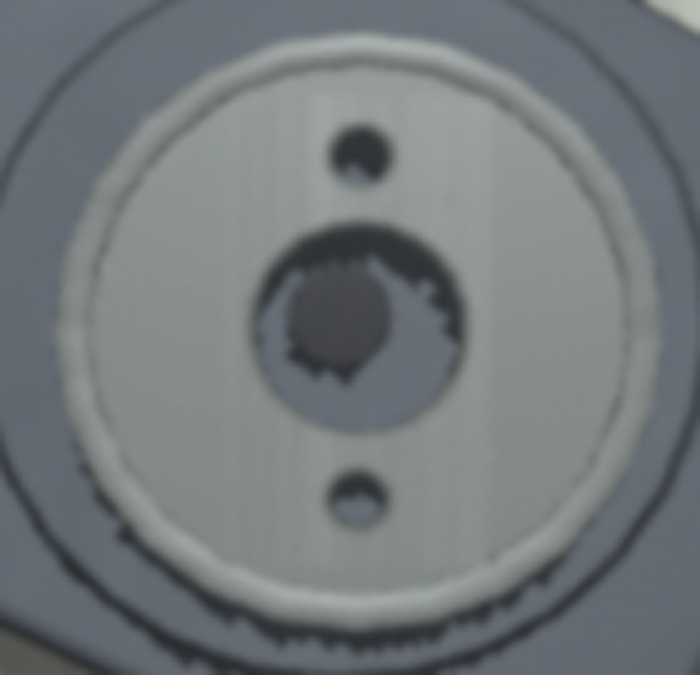

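Run:
```python
from h import *
import pickle;W=pickle.load(open("W8.pkl","rb"))
P=np.array([atz(W,240+x/5-.4,60+y/5-.4,72,True) for x,y in [(360,156),(358,498),(360,327)]])
print(P); d=P[0]-P[1];print(np.linalg.norm(d),np.arctan2(d[1],d[0]),(P[0]+P[1])/2)
c=(P[0]+P[1])/2
plan((c[0],c[1],101),np.arctan2(d[1],d[0])-np.pi/2)
```

```text
[[518.93 124.91  72.  ]
 [549.09  88.02  72.  ]
 [534.13 106.54  72.  ]]
47.65077632460447 2.256204323087554 [534.01 106.47  72.  ]
t 8.375 pos [587.83  39.84 167.65] F [-0.82 -0.03 -1.94] M [-0.09  0.03 -0.01] w 13.7 q [ 0.05  0.44  1.75 -0.    0.95 -0.64]
phi 0.6880057070957836
turn deg [ 0.15 -0.02 -0.  ] shift cm after turn [6.66 8.56 0.05]
```

```bash
python3 -m crank '[[[0,3,0],[0,0,0],1],[[0,3,0],[0,0,0],1],[[0,2.53,0.05],[0.1,0,0],1],[[2.5,0,0],[0,0,0],1],[[2.5,0,0],[0,0,0],1]]'
python3 -m crank '[[[1,0,0],[0,0,0],1],[[0,0,0],[0,0,0],1]]'
python3 - <<'E'
from h import *
plan((534.15,106.6,99),.686)
snap("wrist","w9.png",(220,100,400,300),4)
snap("top","t3.png",(205,220,305,330),6)
plan((534.15,106.6,99),.686)
E
```

```text
t: 9.0
ee_pos: [534.6, 106.2, 117.7]
orientation: [-0.537, 1.502, 0.536]
ft_force: [-1.2, -0.4, -2.4]
width: 14.1
t: 9.25
ee_pos: [534.1, 106.3, 107.3]
orientation: [-0.536, 1.505, 0.537]
ft_force: [0.6, 0.1, -1.3]
width: 13.6
t 9.25 pos [534.12 106.29 107.33] F [ 0.65  0.1  -1.33] M [-0.04  0.03 -0.01] w 13.6 q [ 0.17  0.47  1.88 -0.    0.79 -0.51]
phi 0.6853622189200044
turn deg [-0.04 -0.06 -0.03] shift cm after turn [0.83 0.02 0.02]
t 9.35 pos [535.01 106.74 108.36] F [-0.13  0.55 -1.66] M [ 0.04  0.03 -0.  ] w 14.1 q [ 0.18  0.47  1.88 -0.    0.79 -0.51]
phi 0.6856580421510711
turn deg [-0.02  0.05  0.03] shift cm after turn [ 0.94  0.04 -0.07]
```

View pics/w9.png

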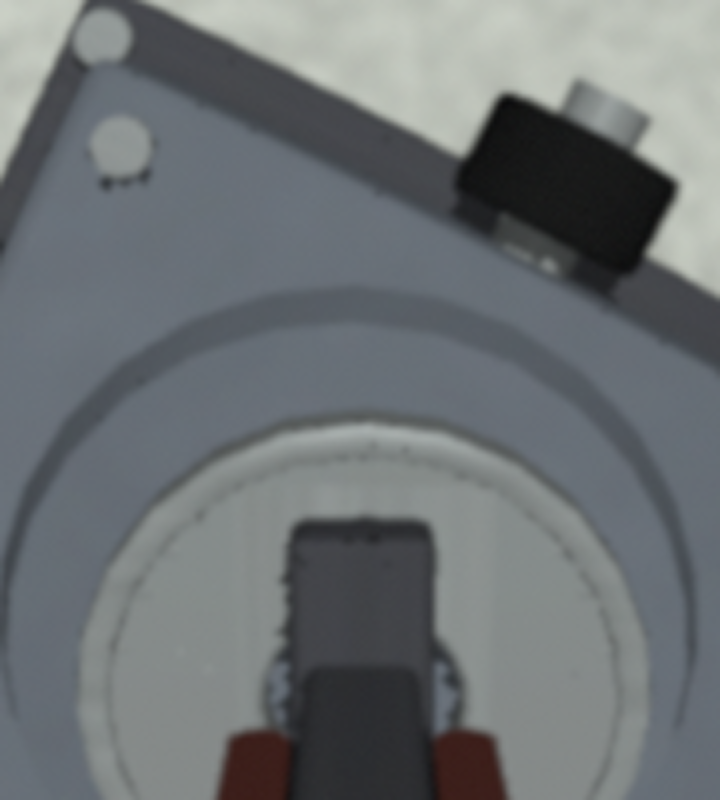

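View pics/t3.png

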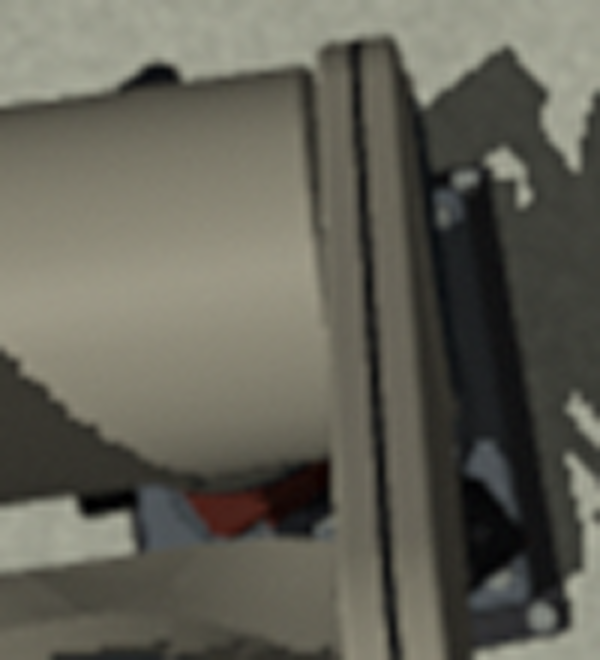

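Run:
```python
from h import *
W=get_image("wrist")
f=lambda x,y,z:atz(W,220+x/4-.4,100+y/4-.4,z,True)
d=np.array([np.cos(2.257),np.sin(2.257),0])
b=f(363,526,102.3);r=f(363,416,73)   # rim outer top edge
print(b,b-32*d,"ring far edge",r,r-42*d)
plan((534.15,106.6,99),.686)
```

```text
[512.73 133.92 102.3 ] [533.   109.17 102.3 ] ring far edge [508.19 139.52  73.  ] [534.8  107.03  73.  ]
t 9.4 pos [535.07 106.88 108.54] F [ 0.42  0.32 -1.82] M [-0.   -0.01 -0.01] w 13.7 q [ 0.18  0.47  1.88  0.    0.79 -0.51]
phi 0.6858220056873517
turn deg [-0.01  0.07  0.04] shift cm after turn [ 0.95  0.04 -0.09]
```

Run:
```python
from h import *
W=snap("wrist","w10.png",(280,210,340,300),8)
f=lambda x,y,z:atz(W,220+x/4-.4,100+y/4-.4,z,True)
d=np.array([np.cos(2.257),np.sin(2.257),0])
print(ray(W,300,200,True)[0])
for y,z in [(540,102.3),(520,90.3)]:
    b=f(363,y,z);print(b-32*d)
```

```text
[482.21 170.82 270.99]
[534.24 107.95 102.3 ]
[534.83 107.27  90.3 ]
```

View pics/w10.png

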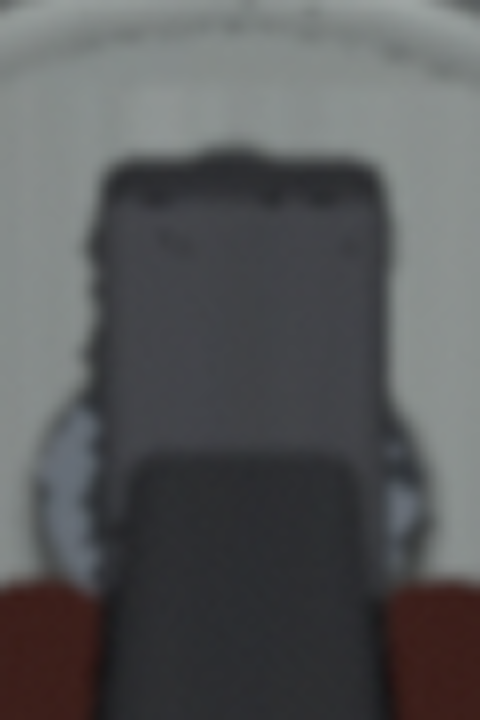

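```bash
python3 -m crank '[[[0.5,0,0],[0,0,0],1],[[0.3,0,0],[0,0,0],1],[[0.1,0,0],[0,0,0],1],[[0,0,0],[0,0,0],1]]'
python3 -m crank '[[[0.1,0,0],[0,0,0],1],[[0,0,0],[0,0,0],1]]'
python3 -m crank '[[[0.1,0,0],[0,0,0],1],[[0,0,0],[0,0,0],1]]'
```

```text
t: 9.95
ee_pos: [534.3, 107.1, 98.5]
orientation: [-0.537, 1.504, 0.537]
ft_force: [0.0, -0.7, -1.8]
width: 13.8
t: 10.2
ee_pos: [534.6, 107.1, 97.9]
orientation: [-0.537, 1.503, 0.537]
ft_force: [-0.3, -0.7, 0.2]
width: 14.1
t: 10.45
ee_pos: [534.7, 107.2, 97.2]
orientation: [-0.537, 1.502, 0.537]
ft_force: [-1.2, -0.9, 4.4]
width: 13.9
```

```bash
cat > ob.py <<'E'
from h import *
o=get_obs();r=R.from_rotvec(o["orientation"])
print("pos",np.array(o["ee_pos"]),"Ftool",r.inv().apply(o["ft_force"]),"Mtool",r.inv().apply(o["moment"]),"Mz",round(o["moment"][2],2), "rv",r.as_rotvec())
E
python3 ob.py
python3 -m crank '[[[0,-0.05,0],[0,0,0],1],[[0,0,0],[0,0,0],1]]'
python3 ob.py
python3 -m crank '[[[0,-0.05,0],[0,0,0],1],[[0,0,0],[0,0,0],1]]'
python3 ob.py
```

```text
pos [534.73 107.16  97.25] Ftool [-4.38  0.1  -1.49] Mtool [0.01 0.18 0.09] Mz -0.01 rv [-0.54  1.5   0.54]
t: 10.7
ee_pos: [534.8, 106.6, 96.6]
orientation: [-0.537, 1.503, 0.537]
ft_force: [1.1, -1.3, -1.9]
width: 13.6
pos [534.82 106.59  96.6 ] Ftool [ 1.9  -1.67  0.02] Mtool [ 0.    0.01 -0.24] Mz -0.0 rv [-0.54  1.5   0.54]
t: 10.95
ee_pos: [534.8, 106.3, 96.4]
orientation: [-0.537, 1.504, 0.537]
ft_force: [-0.0, -0.1, -2.7]
width: 13.9
pos [534.78 106.26  96.41] Ftool [ 2.7  -0.06 -0.05] Mtool [-0.01  0.02 -0.1 ] Mz 0.01 rv [-0.54  1.5   0.54]
```

```bash
for i in 1 ; do python3 -m crank '[[[0.1,0,0],[0,0,0],1],[[0,0,0],[0,0,0],1]]'; python3 ob.py
python3 -m crank '[[[0.1,0,0],[0,0,0],1],[[0,0,0],[0,0,0],1]]';python3 ob.py; done
```

```text
t: 11.2
ee_pos: [534.8, 106.3, 95.5]
orientation: [-0.537, 1.504, 0.537]
ft_force: [0.3, -1.0, -2.5]
width: 13.9
pos [534.83 106.28  95.47] Ftool [ 2.46 -1.02 -0.39] Mtool [ 0.    0.06 -0.14] Mz -0.0 rv [-0.54  1.5   0.54]
t: 11.45
ee_pos: [534.9, 106.3, 94.6]
orientation: [-0.537, 1.503, 0.537]
ft_force: [-0.4, -0.4, -2.3]
width: 14.0
pos [534.91 106.32  94.59] Ftool [ 2.35 -0.05 -0.51] Mtool [ 0.    0.03 -0.09] Mz -0.0 rv [-0.54  1.5   0.54]
```

Both pins are going in with no resistance.

```bash
python3 -m crank '[[[0.15,0,0],[0,0,0],1],[[0.15,0,0],[0,0,0],1],[[0,0,0],[0,0,0],1]]'; python3 ob.py
python3 -m crank '[[[0.1,0,0],[0,0,0],1],[[0,0,0],[0,0,0],1]]';python3 ob.py
python3 -m crank '[[[0.05,0,0],[0,0,0],1],[[0,0,0],[0,0,0],1]]';python3 ob.py
```

```text
t: 11.82
ee_pos: [534.9, 106.3, 91.5]
orientation: [-0.537, 1.504, 0.537]
ft_force: [0.1, -0.1, -2.1]
width: 14.0
pos [534.87 106.27  91.51] Ftool [ 2.08 -0.12  0.06] Mtool [ 0.01  0.03 -0.09] Mz -0.01 rv [-0.54  1.5   0.54]
t: 12.08
ee_pos: [535.0, 106.3, 90.6]
orientation: [-0.537, 1.503, 0.537]
ft_force: [0.3, -0.6, -2.1]
width: 14.1
pos [535.   106.32  90.64] Ftool [ 2.09 -0.71 -0.13] Mtool [-0.02  0.01 -0.08] Mz 0.02 rv [-0.54  1.5   0.54]
t: 12.32
ee_pos: [535.0, 106.3, 90.2]
orientation: [-0.537, 1.503, 0.537]
ft_force: [0.1, 0.2, -3.0]
width: 13.8
pos [535.   106.3   90.17] Ftool [2.96 0.06 0.17] Mtool [-0.01  0.07 -0.15] Mz 0.01 rv [-0.54  1.5   0.54]
```

```bash
python3 -m crank '[[[0.05,0,0],[0,0,0],1],[[0,0,0],[0,0,0],1]]';python3 ob.py
python3 -m crank '[[[0.05,0,0],[0,0,0],1],[[0,0,0],[0,0,0],1]]';python3 ob.py
```

```text
t: 12.58
ee_pos: [535.1, 106.3, 90.0]
orientation: [-0.537, 1.503, 0.537]
ft_force: [-0.7, -0.7, 1.9]
width: 14.0
pos [535.1  106.29  89.97] Ftool [-1.93 -0.1  -0.97] Mtool [-0.02  0.24 -0.05] Mz 0.02 rv [-0.54  1.5   0.54]
t: 12.82
ee_pos: [535.2, 106.3, 89.9]
orientation: [-0.537, 1.503, 0.537]
ft_force: [-1.5, -1.1, 7.0]
width: 13.6
pos [535.25 106.34  89.9 ] Ftool [-7.04  0.1  -1.89] Mtool [-0.    0.48  0.13] Mz 0.0 rv [-0.54  1.5   0.54]
```

```bash
python3 -m crank '[[[-0.05,0,0],[0,0,0],1],[[0,0,0],[2,0,0],1],[[0,0,0],[2,0,0],1],[[0,0,0],[2,0,0],1]]';python3 ob.py
python3 -m crank '[[[0,0,0],[2,0,0],1],[[0,0,0],[2,0,0],1],[[0,0,0],[2,0,0],1]]';python3 ob.py
```

```text
t: 13.32
ee_pos: [535.0, 106.1, 89.9]
orientation: [-0.455, 1.523, 0.454]
ft_force: [-1.7, -2.6, 6.7]
width: 14.2
pos [535.02 106.07  89.89] Ftool [-6.73 -1.29 -2.87] Mtool [-0.33  0.6  -0.28] Mz 0.33 rv [-0.45  1.52  0.45]
t: 13.7
ee_pos: [535.0, 106.1, 89.9]
orientation: [-0.373, 1.539, 0.372]
ft_force: [-1.3, -2.3, 6.2]
width: 13.7
pos [535.04 106.08  89.93] Ftool [-6.17 -1.42 -2.18] Mtool [-0.35  0.58 -0.34] Mz 0.35 rv [-0.37  1.54  0.37]
```

```bash
python3 -m crank '[[[-0.03,0,0],[2.5,0,0],1],[[0,0,0],[2.5,0,0],1],[[0,0,0],[2.5,0,0],1],[[0,0,0],[2.5,0,0],1]]';python3 ob.py
python3 -m crank '[[[0,0,0],[2.5,0,0],1],[[0,0,0],[2.5,0,0],1],[[0,0,0],[2.5,0,0],1],[[0,0,0],[2.5,0,0],1]]';python3 ob.py
python3 -c "
from h import *
plan((535,106.1,90),-.382)"
```

```text
t: 14.2
ee_pos: [535.0, 106.0, 90.0]
orientation: [-0.236, 1.558, 0.235]
ft_force: [-1.4, -2.2, 2.3]
width: 13.5
pos [534.97 106.01  89.96] Ftool [-2.29 -1.65 -1.98] Mtool [-0.31  0.37 -0.49] Mz 0.31 rv [-0.24  1.56  0.24]
t: 14.7
ee_pos: [534.9, 106.0, 89.9]
orientation: [-0.099, 1.569, 0.098]
ft_force: [-1.2, -2.5, 3.9]
width: 14.0
pos [534.92 106.    89.93] Ftool [-3.86 -2.36 -1.52] Mtool [-0.29  0.26 -0.58] Mz 0.29 rv [-0.1   1.57  0.1 ]
t 14.7 pos [534.92 106.    89.93] F [-1.21 -2.53  3.86] M [-0.6   0.19  0.29] w 14.0 q [ 0.17  0.5   1.89 -0.    0.75  0.05]
phi 0.12580342614686843
turn deg [29.09 -0.01  0.04] shift cm after turn [-0.01  0.01  0.  ]
```

```bash
python3 -m crank '[[[0,0,0],[2.5,0,0],1],[[0,0,0],[2.5,0,0],1],[[0,0,0],[2.5,0,0],1],[[0,0,0],[2.5,0,0],1]]';python3 ob.py
python3 -m crank '[[[0,0,0],[2.5,0,0],1],[[0,0,0],[2.5,0,0],1],[[0,0,0],[2.5,0,0],1],[[0,0,0],[2,0,0],1]]';python3 ob.py
python3 -m crank '[[[0,0,0],[1,0,0],1],[[0,0,0],[1,0,0],1],[[0,0,0],[1,0,0],1]]';python3 ob.py
python3 -c "
from h import *
plan((535,106.1,90),-.382)"
```

```text
t: 15.2
ee_pos: [534.9, 106.0, 90.0]
orientation: [0.038, 1.571, -0.039]
ft_force: [-0.7, -2.6, 4.1]
width: 13.8
pos [534.92 106.    89.97] Ftool [-4.09 -2.62 -0.56] Mtool [-0.27  0.25 -0.63] Mz 0.27 rv [ 0.04  1.57 -0.04]
t: 15.7
ee_pos: [534.9, 106.1, 90.0]
orientation: [0.168, 1.564, -0.169]
ft_force: [-1.7, -2.0, 3.4]
width: 14.3
pos [534.91 106.05  89.95] Ftool [-3.35 -2.33 -1.21] Mtool [-0.24  0.2  -0.77] Mz 0.24 rv [ 0.17  1.56 -0.17]
t: 16.08
ee_pos: [534.9, 106.1, 90.0]
orientation: [0.208, 1.561, -0.209]
ft_force: [-1.0, -5.1, 3.7]
width: 14.1
pos [534.93 106.15  89.98] Ftool [-3.74 -5.21  0.38] Mtool [-0.31  0.03 -1.08] Mz 0.31 rv [ 0.21  1.56 -0.21]
t 16.075 pos [534.93 106.15  89.98] F [-1.01 -5.13  3.74] M [-1.03  0.32  0.31] w 14.1 q [ 0.17  0.5   1.89 -0.    0.75  0.44]
phi -0.26587798426965115
turn deg [ 6.65 -0.    0.02] shift cm after turn [-0.   -0.    0.01]
```

```bash
python3 -m crank '[[[0,-0.03,0],[1,0,0],1],[[0,0,0],[1,0,0],1]]';python3 ob.py
python3 -m crank '[[[0,0,0],[1,0,0],1],[[0,0,0],[1,0,0],1]]';python3 ob.py
```

```text
t: 16.32
ee_pos: [534.9, 106.0, 89.9]
orientation: [0.236, 1.558, -0.236]
ft_force: [-0.4, -2.5, 3.7]
width: 13.9
pos [534.88 106.04  89.94] Ftool [-3.66 -2.52  0.33] Mtool [-0.26  0.03 -0.85] Mz 0.26 rv [ 0.24  1.56 -0.24]
t: 16.58
ee_pos: [534.9, 106.0, 90.0]
orientation: [0.264, 1.555, -0.264]
ft_force: [-0.3, -3.1, 3.4]
width: 13.8
pos [534.89 106.04  89.97] Ftool [-3.39 -3.03  0.74] Mtool [-0.3   0.06 -0.84] Mz 0.3 rv [ 0.26  1.55 -0.26]
```

```bash
for i in 1; do
python3 -m crank '[[[0,0,0],[1,0,0],1],[[0,0,0],[1,0,0],1]]';python3 ob.py
python3 -m crank '[[[0,0,0],[1,0,0],1],[[0,0,0],[0,0,0],1]]';python3 ob.py
done
python3 -c "
from h import *
plan((535,106.1,90),-.382)"
```

```text
t: 16.82
ee_pos: [534.9, 106.0, 90.0]
orientation: [0.291, 1.551, -0.291]
ft_force: [-0.3, -2.0, 3.7]
width: 14.2
pos [534.91 106.04  89.99] Ftool [-3.67 -1.95  0.46] Mtool [-0.3   0.07 -0.82] Mz 0.3 rv [ 0.29  1.55 -0.29]
t: 17.08
ee_pos: [534.9, 106.0, 90.0]
orientation: [0.304, 1.549, -0.304]
ft_force: [-0.7, -3.1, 3.4]
width: 13.7
pos [534.88 106.03  89.98] Ftool [-3.41 -3.17  0.51] Mtool [-0.33  0.1  -0.85] Mz 0.33 rv [ 0.3   1.55 -0.3 ]
t 17.075 pos [534.88 106.03  89.98] F [-0.73 -3.13  3.41] M [-0.75  0.41  0.33] w 13.7 q [0.17 0.5  1.89 0.   0.75 0.56]
phi -0.3873903514779954
turn deg [-0.31 -0.    0.  ] shift cm after turn [-0.    0.01  0.01]
```

```bash
python3 -m crank '[[[0,0,0],[1,0,0],1],[[0,0,0],[0,0,0],1]]';python3 ob.py
python3 -m crank '[[[0,0,0],[1,0,0],1],[[0,0,0],[0,0,0],1]]';python3 ob.py
python3 -m crank '[[[0,0,0],[1,0,0],1],[[0,0,0],[0,0,0],1]]';python3 ob.py
```

```text
t: 17.32
ee_pos: [534.9, 106.0, 90.0]
orientation: [0.318, 1.547, -0.318]
ft_force: [-0.7, -3.5, 3.8]
width: 13.9
pos [534.89 106.03  89.97] Ftool [-3.77 -3.53  0.75] Mtool [-0.26  0.08 -0.82] Mz 0.26 rv [ 0.32  1.55 -0.32]
t: 17.58
ee_pos: [534.9, 106.0, 90.0]
orientation: [0.331, 1.545, -0.331]
ft_force: [-0.5, -2.1, 3.8]
width: 13.9
pos [534.86 106.02  89.95] Ftool [-3.84 -2.09  0.38] Mtool [-0.23  0.03 -0.8 ] Mz 0.23 rv [ 0.33  1.55 -0.33]
t: 17.82
ee_pos: [534.9, 106.0, 90.0]
orientation: [0.345, 1.543, -0.345]
ft_force: [-1.1, -3.2, 2.9]
width: 13.9
pos [534.9  106.03  89.98] Ftool [-2.88 -3.39  0.33] Mtool [-0.21  0.05 -0.8 ] Mz 0.21 rv [ 0.34  1.54 -0.34]
```

```bash
python3 -m crank '[[[0,0,0],[1,0,0],1],[[0,0,0],[0,0,0],1]]';python3 ob.py
python3 -m crank '[[[0,0,0],[1,0,0],1],[[0,0,0],[0,0,0],1]]';python3 ob.py
python3 - <<'E'
from h import *
plan((535,106.1,90),-.382)
snap("wrist","w11.png",(200,80,420,340),3)
E
```

```text
t: 18.08
ee_pos: [534.9, 106.0, 90.0]
orientation: [0.358, 1.541, -0.358]
ft_force: [-2.4, -2.2, 3.2]
width: 14.2
pos [534.87 106.05  89.95] Ftool [-3.25 -3.04 -1.21] Mtool [-0.44  0.08 -0.76] Mz 0.44 rv [ 0.36  1.54 -0.36]
t: 18.32
ee_pos: [534.9, 106.0, 90.0]
orientation: [0.372, 1.539, -0.372]
ft_force: [-1.2, -2.3, 3.6]
width: 14.2
pos [534.87 106.05  89.96] Ftool [-3.58 -2.62 -0.04] Mtool [-0.58  0.03 -0.74] Mz 0.58 rv [ 0.37  1.54 -0.37]
t 18.325 pos [534.87 106.05  89.96] F [-1.23 -2.31  3.58] M [-0.64  0.37  0.58] w 14.2 q [ 0.17  0.5   1.89 -0.    0.75  0.65]
phi -0.4743484230726701
turn deg [-5.29  0.    0.  ] shift cm after turn [-0.    0.01  0.01]
```

View pics/w11.png

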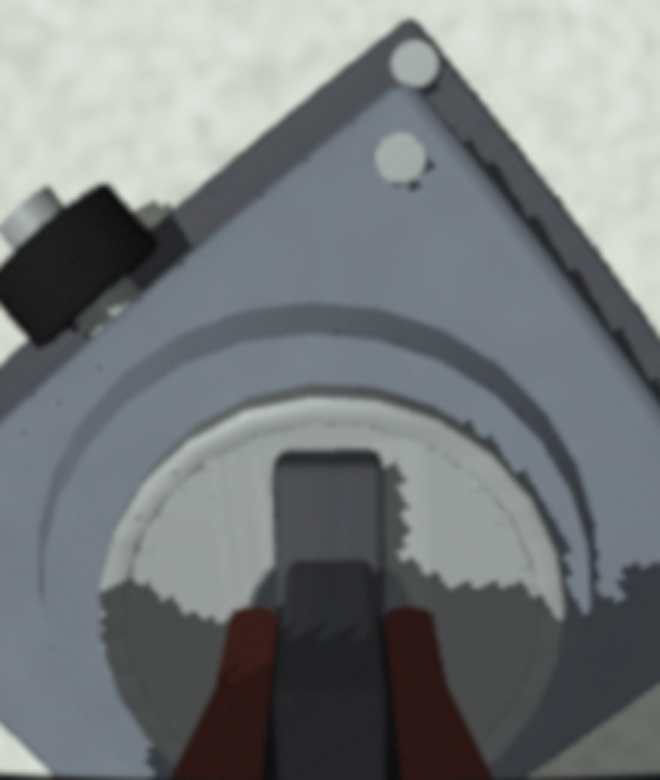

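```bash
python3 -m crank '[[[0,0,0],[0,0,0],1]]';python3 ob.py
python3 -m crank '[[[0,0,0],[-2,0,0],1],[[0,0,0],[-1.5,0,0],1],[[0,0,0],[0,0,0],1]]';python3 ob.py
```

```text
t: 18.5
ee_pos: [534.9, 106.0, 90.0]
orientation: [0.372, 1.539, -0.372]
ft_force: [-1.5, -2.2, 2.1]
width: 13.7
pos [534.87 106.04  89.96] Ftool [-2.13 -2.6  -0.32] Mtool [-0.6   0.14 -0.71] Mz 0.6 rv [ 0.37  1.54 -0.37]
t: 18.88
ee_pos: [534.9, 106.1, 90.0]
orientation: [0.325, 1.546, -0.324]
ft_force: [-1.1, -2.4, 3.1]
width: 13.4
pos [534.91 106.11  89.98] Ftool [-3.14 -2.66 -0.05] Mtool [-0.02  0.23 -0.62] Mz 0.02 rv [ 0.32  1.55 -0.32]
```

```bash
python3 -m crank '[[[-0.2,0,0],[0,0,0],1],[[-0.3,0,0],[0,0,0],1],[[-0.3,0,0],[0,0,0],1],[[-0.4,0,0],[0,0,0],1]]';python3 ob.py
python3 -m crank '[[[-2,0,0],[0,0,0],1],[[-4,-1,0],[0,0,0],1],[[-1,-4,0],[0,0,0],1],[[0,-4,0],[0,0,0],1],[[0,0,0],[0,0,0],1]]'
python3 - <<'E'
from h import *
plan((541.1,-205.1,165),1.818)
W=snap("wrist","w12.png")
import pickle;pickle.dump(W,open("W12.pkl","wb"))
E
```

```text
t: 19.38
ee_pos: [534.9, 106.2, 102.2]
orientation: [0.324, 1.546, -0.324]
ft_force: [0.7, -0.7, -2.1]
width: 14.0
pos [534.94 106.17 102.19] Ftool [ 2.12 -0.37  0.89] Mtool [-0.01  0.07 -0.07] Mz 0.01 rv [ 0.32  1.55 -0.32]
t: 20.0
ee_pos: [497.7, 22.1, 172.4]
orientation: [0.326, 1.546, -0.326]
ft_force: [-0.4, 0.1, -2.3]
width: 14.1
t 20.0 pos [497.68  22.09 172.39] F [-0.44  0.09 -2.27] M [-0.04  0.06 -0.03] w 14.1 q [ 0.02  0.31  1.95 -0.    0.89  0.44]
phi -0.4159793782998879
turn deg [-128.     -0.02   -0.01] shift cm after turn [  0.74   1.35 -23.09]
```

View pics/w12.png

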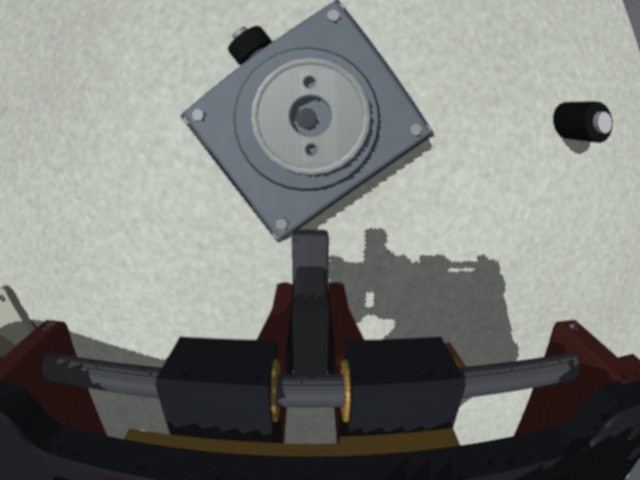

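Run:
```python
from h import *
import pickle;W=pickle.load(open("W12.pkl","rb"));p=W["pixels"][:,:,::-1]
cv2.imwrite("pics/w13.png",cv2.resize(p[60:170,250:370],None,fx=6,fy=6,interpolation=cv2.INTER_CUBIC))
cs=[(198,115),(334,14),(416,129.5),(281,224.5)]
P=np.array([atz(W,*c,50,True) for c in cs]);
for i in range(4): d=P[(i+1)%4]-P[i];print(np.linalg.norm(d),np.arctan2(d[1],d[0]))
```

```text
130.50193340414054 0.22228043180251764
109.88114388917096 -1.3632039537396834
130.2669669881062 -2.925016685645579
109.13487697078237 1.7804608716005133
```

View pics/w13.png

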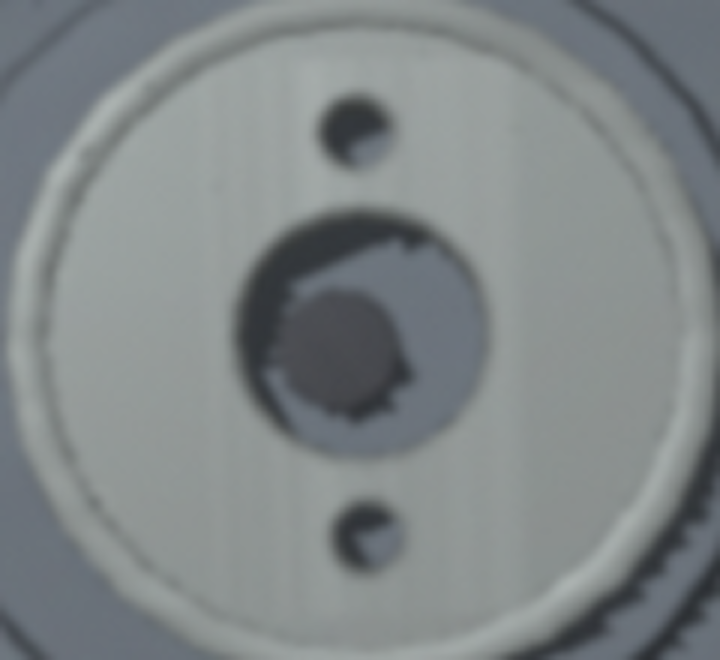

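Run:
```python
from h import *
import pickle;W=pickle.load(open("W12.pkl","rb"))
P=np.array([atz(W,250+x/6-.42,60+y/6-.42,72,True) for x,y in [(357,131),(368,536)]])
d=P[0]-P[1];a=np.arctan2(d[1],d[0]);print(a,np.linalg.norm(d),P.mean(0),"value",.216+np.pi/2+.6-a)
```

```text
1.1831440131330504 47.9570248124601 [534.24 106.39  72.  ] value 1.203652313661846
```

```bash
python3 -m crank '[[[0,0,0],[-9.85,0,0],1],[[0,0,0],[-9.85,0,0],1],[[0,0,0],[-9.85,0,0],1],[[0,0,0],[-9.85,0,0],1],[[0,0,0],[-9.85,0,0],1]]'
python3 -m crank '[[[0,0,0],[-9.85,0,0],1],[[0,0,0],[-9.85,0,0],1],[[0,0,0],[-9.85,0,0],1],[[0,0,0],[-9.85,0,0],1],[[0,0,0],[-9.85,0,0],1]]'
python3 -m crank '[[[0,0,0],[-9.85,0,0],1],[[0,0,0],[-9.85,0,0],1],[[0,0,0],[-9.8,0,0],1],[[0,0,0],[0,0,0],1]]'
python3 -c "
from h import *
plan((541.1,-205.1,165),1.818)"
```

```text
t: 20.68
ee_pos: [499.5, 24.7, 172.0]
orientation: [-0.355, 1.541, 0.355]
ft_force: [0.4, 0.6, -2.2]
width: 13.9
t: 21.3
ee_pos: [499.5, 24.7, 172.0]
orientation: [-1.017, 1.32, 1.017]
ft_force: [0.5, -0.1, -1.7]
width: 14.1
t: 21.8
ee_pos: [499.3, 24.5, 172.0]
orientation: [-1.39, 1.08, 1.39]
ft_force: [0.1, -0.3, -2.9]
width: 13.4
t 21.8 pos [499.32  24.51 171.96] F [ 0.13 -0.28 -2.94] M [ 0.07 -0.02 -0.01] w 13.4 q [ 0.03  0.31  1.94  0.    0.89 -1.8 ]
phi 1.819950325484535
turn deg [0.11 0.01 0.02] shift cm after turn [  0.7    1.57 -23.29]
```

```bash
python3 -m crank '[[[0,0.26,-3.88],[0,0,0],1],[[0,0.26,-3.88],[0,0,0],1],[[0,0.26,-3.88],[0,0,0],1],[[0,0.26,-3.88],[0,0,0],1],[[0,0.26,-3.88],[0,0,0],1]]'
python3 -m crank '[[[0,0.26,-3.88],[0.1,0,0],1],[[3,0,0],[0,0,0],1],[[3,0,0],[0,0,0],1],[[3,0,0],[0,0,0],1],[[0,0,0],[0,0,0],1]]'
python3 -c "
from h import *
plan((541.1,-205.1,58),1.818)"
```

```text
t: 22.42
ee_pos: [534.8, -168.4, 172.0]
orientation: [-1.388, 1.082, 1.388]
ft_force: [0.2, 0.6, -3.1]
width: 14.1
t: 23.05
ee_pos: [539.9, -204.8, 79.9]
orientation: [-1.384, 1.084, 1.392]
ft_force: [0.5, -0.2, -2.1]
width: 13.9
t 23.05 pos [ 539.92 -204.76   79.85] F [ 0.46 -0.19 -2.14] M [ 0.03  0.02 -0.01] w 13.9 q [-0.38  0.55  1.82  0.    0.78 -2.2 ]
phi 1.816261142722631
turn deg [-0.1   0.17 -0.22] shift cm after turn [ 2.19 -0.11 -0.06]
```

```bash
python3 -m crank '[[[0,0,0],[0,0,0],1],[[0,0,0],[0,0,0],1]]'
python3 - <<'E'
from h import *
plan((541.1,-205.1,58),1.818)
snap("wrist","w14.png",(200,100,420,360),3)
E
```

```text
t: 23.3
ee_pos: [542.3, -206.1, 83.4]
orientation: [-1.391, 1.081, 1.387]
ft_force: [0.1, -1.2, -2.5]
width: 13.5
t 23.3 pos [ 542.32 -206.06   83.4 ] F [ 0.13 -1.17 -2.46] M [-0.01  0.03 -0.01] w 13.5 q [-0.38  0.55  1.81  0.    0.78 -2.2 ]
phi 1.8183416394041585
turn deg [ 0.02 -0.08  0.12] shift cm after turn [2.54 0.09 0.12]
```

View pics/w14.png

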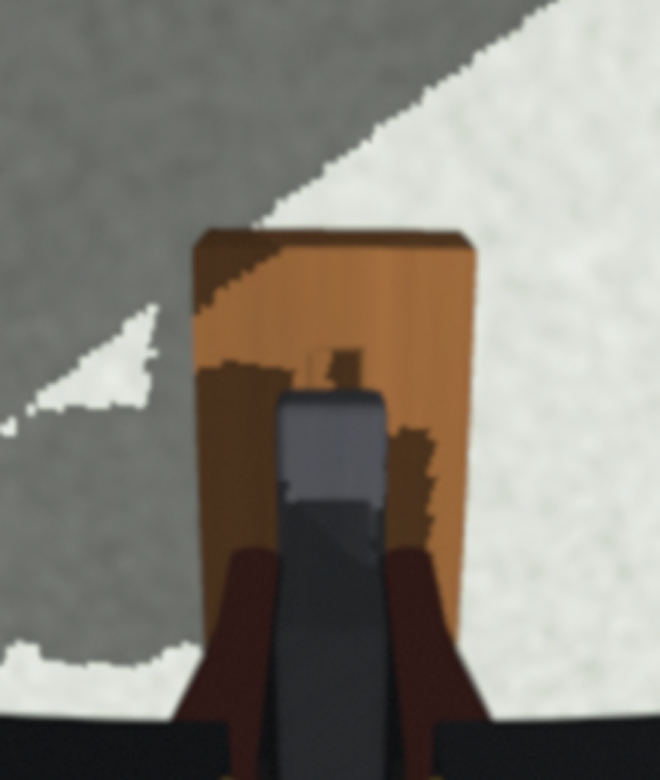

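```bash
python3 -m crank '[[[0,0,0],[0,0,0],1],[[0,0,0],[0,0,0],1],[[0,0,0],[0,0,0],1]]'
python3 -c "
from h import *
plan((541.1,-205.1,58),1.818)"
python3 -m crank '[[[1,0,0],[0,0,0],1],[[1,0,0],[0,0,0],1],[[0.3,0,0],[0,0,0],1],[[0,0,0],[0,0,0],1],[[0,0,0],[0,0,0],1]]'
python3 -c "
from h import *
plan((541.1,-205.1,58),1.818)"
```

```text
t: 23.72
ee_pos: [541.3, -205.9, 82.1]
orientation: [-1.39, 1.081, 1.389]
ft_force: [0.1, -0.6, -2.6]
width: 14.1
t 23.725 pos [ 541.26 -205.85   82.14] F [ 0.13 -0.55 -2.63] M [0.07 0.04 0.03] w 14.1 q [-0.38  0.55  1.82 -0.    0.78 -2.2 ]
phi 1.8188925570070031
turn deg [ 0.05 -0.01  0.01] shift cm after turn [ 2.41 -0.    0.08]
t: 24.35
ee_pos: [541.4, -205.9, 59.1]
orientation: [-1.39, 1.081, 1.389]
ft_force: [0.6, 0.7, -2.2]
width: 13.7
t 24.35 pos [ 541.36 -205.89   59.07] F [ 0.59  0.68 -2.16] M [ 0.05 -0.02 -0.03] w 13.7 q [-0.38  0.59  1.82  0.    0.73 -2.2 ]
phi 1.8189381816520398
turn deg [ 0.05 -0.01  0.01] shift cm after turn [0.11 0.01 0.08]
```

```bash
python3 -m crank '[[[0.2,0,0.08],[0,0,0],1],[[0.2,0,0],[0,0,0],1],[[0,0,0],[0,0,0],1]]';python3 ob.py
python3 -m crank '[[[0.2,0,0],[0,0,0],1],[[0,0,0],[0,0,0],1]]';python3 ob.py
```

```text
t: 24.72
ee_pos: [540.9, -205.0, 54.9]
orientation: [-1.389, 1.081, 1.39]
ft_force: [0.3, 0.3, -1.7]
width: 14.0
pos [ 540.9  -204.98   54.85] Ftool [ 1.73 -0.41  0.21] Mtool [ 0.01  0.01 -0.02] Mz -0.01 rv [-1.39  1.08  1.39]
t: 24.98
ee_pos: [540.9, -205.0, 52.8]
orientation: [-1.389, 1.082, 1.39]
ft_force: [-0.3, -0.2, -2.2]
width: 13.9
pos [ 540.94 -205.02   52.84] Ftool [ 2.19  0.32 -0.12] Mtool [ 0.02 -0.07 -0.02] Mz -0.02 rv [-1.39  1.08  1.39]
```

Below the ~56 mm contact height with no load: the pins are in the slot. Continuing to bottom.

```bash
python3 -m crank '[[[0.2,0,0],[0,0,0],1],[[0.15,0,0],[0,0,0],1],[[0,0,0],[0,0,0],1]]';python3 ob.py
python3 -m crank '[[[0.1,0,0],[0,0,0],1],[[0,0,0],[0,0,0],1]]';python3 ob.py
```

```text
t: 25.35
ee_pos: [540.9, -205.0, 49.3]
orientation: [-1.389, 1.082, 1.39]
ft_force: [-1.0, -0.1, -2.1]
width: 14.0
pos [ 540.88 -205.     49.29] Ftool [2.07 0.97 0.1 ] Mtool [-0.   -0.03 -0.06] Mz 0.0 rv [-1.39  1.08  1.39]
t: 25.6
ee_pos: [541.0, -205.1, 48.4]
orientation: [-1.39, 1.081, 1.39]
ft_force: [-0.3, 0.7, -2.3]
width: 14.0
pos [ 541.01 -205.06   48.44] Ftool [2.28 0.16 0.74] Mtool [ 0.   -0.1   0.02] Mz -0.0 rv [-1.39  1.08  1.39]
```

```bash
python3 -m crank '[[[0.05,0,0],[0,0,0],1],[[0,0,0],[0,0,0],1]]';python3 ob.py
python3 -m crank '[[[0.05,0,0],[0,0,0],1],[[0,0,0],[0,0,0],1]]';python3 ob.py
```

```text
t: 25.85
ee_pos: [541.1, -205.1, 48.1]
orientation: [-1.39, 1.081, 1.389]
ft_force: [0.1, -0.3, 0.0]
width: 13.7
pos [ 541.1  -205.07   48.13] Ftool [-0.   -0.08 -0.28] Mtool [-0.05 -0.06 -0.01] Mz 0.05 rv [-1.39  1.08  1.39]
t: 26.1
ee_pos: [541.1, -205.1, 48.1]
orientation: [-1.39, 1.081, 1.389]
ft_force: [-1.8, 0.2, 4.7]
width: 14.0
pos [ 541.1  -205.07   48.1 ] Ftool [-4.69  1.72  0.67] Mtool [-0.   -0.33  0.29] Mz 0.0 rv [-1.39  1.08  1.39]
```

```bash
python3 -m crank '[[[-0.04,0,0],[0,0,0],1.5],[[0,0,0],[0,0,0],2],[[0,0,0],[0,0,0],3],[[0,0,0],[0,0,0],4.5],[[0,0,0],[0,0,0],5]]'
python3 ob.py
python3 -m crank '[[[0,0,0],[0,0,0],5],[[-1,0,0],[0,0,0],5],[[-3,0,0],[0,0,0],5],[[-4,0,0],[0,0,0],5],[[-4,0,0],[0,0,0],5]]'
python3 -m crank '[[[-3,0,0],[0,0,0],5],[[0,0,0],[0,0,0],5],[[0,0,0],[0,0,0],5]]'
python3 - <<'E'
from h import *
plan((541.1,-205.1,58),1.818)
snap("wrist","w15.png",(200,100,420,360),3)
snap("scene","s3.png",(240,110,440,320),3)
E
```

```text
t: 26.72
ee_pos: [541.0, -205.0, 47.8]
orientation: [-1.39, 1.081, 1.39]
ft_force: [0.3, 0.1, 0.1]
width: 46.8
pos [ 541.01 -205.03   47.81] Ftool [-0.1  -0.33 -0.01] Mtool [-0.05 -0.08 -0.02] Mz 0.05 rv [-1.39  1.08  1.39]
t: 27.35
ee_pos: [540.9, -205.0, 169.7]
orientation: [-1.39, 1.081, 1.389]
ft_force: [0.2, -0.3, -0.3]
width: 50.0
t: 27.72
ee_pos: [540.5, -204.8, 197.4]
orientation: [-1.389, 1.082, 1.39]
ft_force: [0.2, -0.8, -0.2]
width: 50.1
t 27.725 pos [ 540.47 -204.85  197.36] F [ 0.19 -0.75 -0.22] M [ 0.04  0.02 -0.02] w 50.1 q [-0.38  0.39  1.76  0.    1.   -2.2 ]
phi 1.8188968479968786
turn deg [ 0.05  0.03 -0.04] shift cm after turn [13.94 -0.05 -0.04]
```

View pics/w15.png

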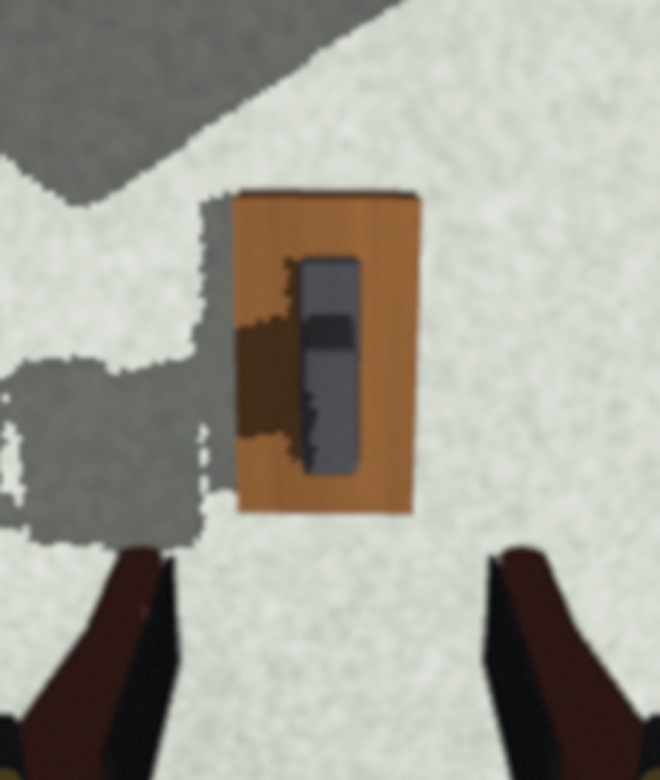

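View pics/s3.png

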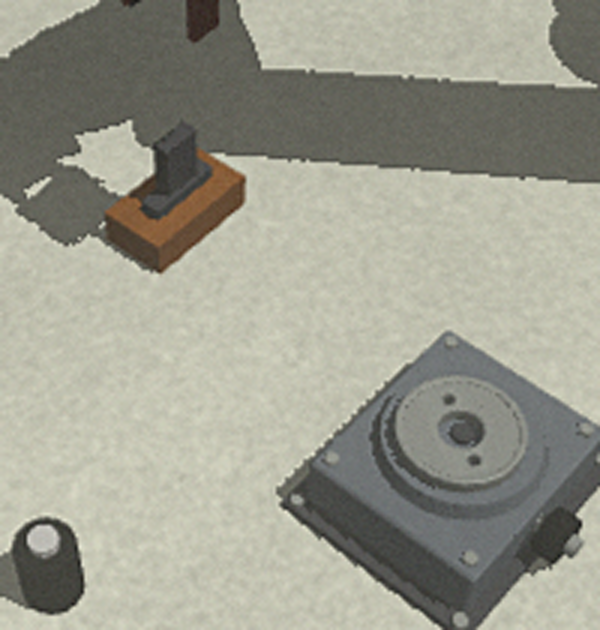

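The pictures show the key upright in its stand at about (330,365) in the wrist crop and free of the fingers. In the scene crop the ring is turned and the spare roller is still standing.

```bash
python3 -c "
from workcell import *
print(close_job())"
```

```text
the job is handed in; nothing more can be done
None
```

The ring is turned home against its stop, and the key is back upright in its stand. I handed the job in at about 28 s of the 72 s allowed.

- **Inserting the key:** The first touch landed on the ring's face with about 6 N. A shift of about 0.5 mm found both holes. The pins then went in freely, and the bar came to rest on the ring's face about 7.5–8 mm further down.
- **Turning the ring:** It turned clockwise against a steady torque of about 0.3 N m. The torque then rose to 0.6 N m and held, which I took as the stop. My estimate of the highest load on the ring is about 33 N, below the 40 N limit. I then backed the key off a few degrees to unload it before lifting.
- **Checking the ring:** A wrist picture afterwards gave a ring angle of about 1.20 rad, which matches the stop. My early camera estimate put the stop about 5° sooner. I put that down to play in the holes and flex.
- **Returning the key:** It went down without resistance to the same height it was picked up from (fingertip at 48.1 mm). The wrist and scene pictures show it upright and fully down, with the gripper open and clear at about 197 mm.
- **Other objects:** I kept clear of them. The spare roller looked undisturbed in the last scene picture; I did not take a closing picture of the carton or the tape.

No check failed.

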